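# Flip the cure flag of the blue glass job

## Robot

A 6-joint arm with a two-finger parallel gripper is mounted at the origin on the work surface. World frame = base frame: x ahead of the robot, y to its left, z up, the work surface at z = 0. Lengths are in m, angles in rad, forces in N, time in s.
With the tool pointing down it reaches from about 0.325 to 0.775 m from the base axis. Payload 5.5 kg.
Tool frame: the origin (TCP) lies on the mounting face of the last link; the fingertips stand 173 mm ahead of it and the grasp point (between the pads) lies 155 mm ahead of it; y points along the fingers, x is the direction in which the jaws open and shut, and the axes are right-handed (so a half turn about y gives the same grasp; the last joint's range is limited). The gripper opens to 85 mm and grips with 20 to 120 N. Pads are 22 mm wide; open, the fingers measure 114 mm over their backs; the gripper's body (76 mm by 85 mm) begins 54 mm behind the grasp point. The pads swing forward as they close: fully open they stand 13 mm farther back than shut.
Start: joints at [-1.16, 0.091, 1.231, -0, 1.82, -0.057], TCP at [0.271, -0.536, 0.405] pointing down, gripper open.
Joint ranges: [-2.87, 2.87], [-0.86, 2.18], [0.17, 2.46], [-1.51, 4.65], [0.06, 2.69], [-2.65, 2.65]. Speed limits (rad/s): [2.57, 2.57, 3.01, 3.14, 3.14, 3.14].

## Interface

Orientations are given as a unit quaternion [w, x, y, z].
In Python, from cell import state, eyes, workorder, nets gives the robot as it stands.
- The arm moves only by the tool drive_tool, never from a script. Its arguments are lists of equal length, an entry for each row: "slide": the shift along the tool's x, y, z in m, a list of three; "delta_rot": the turn, a rotation vector about the tool's x, y, z in degrees, a list of three; "claw": the opening, from -1 (shut) to 1 (fully open), so that 0 is half open. In form: {"slide": [[x, y, z], ...], "delta_rot": [[rx, ry, rz], ...], "claw": [claw, ...]}. A call has 1 to 20 rows; each row shifts and turns the commanded pose from where the row before left it, along the tool's axes as they then stand; what a row does not reach is not made up. A row lasts 1/10 s, in which the tool goes at most 50 mm and 8.59 degrees, less where a joint would pass 70% of its speed; a pose out of reach is approached as far as the arm can. A call is refused whole if a number of a shift passes 0.05 or a number of a turn 8.59, either way. A call with a gripper value outside its range is refused whole. The fingers move at their own pace and stop on an object; "force" is the grip in N (left out, the last holds). Time passes only in rows, so rows that do not move let the fingers close. It gives the time, the measured TCP pose, the force and the opening at its end, in the units of the state.
- state(): the state, without advancing time (a new reading comes with each control period).
- eyes.get_image(name): name is "scene" or "side" or "wrist"; returns a dict with "image" (480x640x3 uint8, blue, green, red), "camera_matrix" (3x3 intrinsics, pixels), "rvec" (rotation vector, rad) and "tvec" (3), from world to camera coordinates, as OpenCV has them. Camera axes: x right, y down, z forward; pixel columns grow to the right and rows downward; lengths in m; the calibration is good to about 2 mm. A picture is of the moment at which its call begins. There is no depth.
- workorder.job_done(): hands the job in, once; it reports no verdict.
Trained networks look in the newest picture that a camera, given by its name, has taken for a name from the list of things; names that differ only in an ending like _2 or _b are one class to them, and where a whole thing is asked for, a point or a joint stands for the part that bears it (a point fixed in the world has none). Each returns a list of dicts, best first, with "score" (0 to 1); they miss things now and then, are a little off and sometimes report something else, mostly with a low value. They report only what shows in the picture. A call takes as long as a camera call. They do not tell look-alikes from the thing itself.
- nets.cut_out(thing, camera): "region" (480x640 bool, what is visible of it) and "box" ([left, top, width, height] in pixels, round what is visible of it).
The state is a dict: "time": time; "joint_pos": joint angles; "dq": joint speeds; "joint_torque": joint torques, N m; "position": TCP position; "ee_rot": TCP orientation; "ft_force": force on the tool from outside, world axes, zero at the start; "ft_torque": the same for the moment, N m; "width": finger opening in m.
Only numpy, scipy, OpenCV 4.12 (cv2) and the standard library are available. Lean on these libraries where they do the work, as an engineer would, in place of code of your own. Each camera call takes 0.05 s, during which the arm holds its last target.

## Task

The cement on the blue glass job has cured: on the flag stand with the blue glass tile, flip the orange flag right over its pivot with your fingertips (its black thumb tab gets it started) until it lies flat on the other side with its white face up. Only push and press it gently: do not pinch the flag or its tab, do not lift the stand, and do not drag the stand along the bench. Leave the green-glass stand with its flag, the jar, the weight and the brush where they are.

Things in the scene. Friction and masses are not known exactly. Their poses are not given: they have to be found in the camera images.
- stand_blue: loose flag stand with a blue glass tile, 0.95 kg. Origin: underside of base, below mid-pivot. x runs along the level pivot, y to the side where the flag lies at joint 0, z up. Steel base 12 mm thick, x -50..100, y -80..80 mm; blue tile 42 x 120 mm at x 75, top 20 mm high. Uprights 7 x 16 mm at x +-44, 79 mm high; rest pins 12 mm across, 67.5 mm high at y +-60
- blue_pivot (a point): middle of the pivot of the blue-glass stand's flag, 70 mm above the bench; axes as the stand
- flag_blue (a joint): hinge angle of the blue-glass stand's flag. 0: flat on the stand's +y side, orange face up; pi/2: upright; pi: flat on the -y side, white face up. Hard stops at 0 and pi. Friction hinge, about 0.045 N m (1 to 2 N at the tab): it stays at any angle it is left at
- blue_edge (a point): middle of the free edge of the blue-glass stand's flag, 85 mm from the pivot. The flag is a plate from the pivot to here, 70 mm wide along the pivot, 5 mm thick (pivot line at mid-thickness), 50 g, one face orange, the other white. Lying flat, its free edge overhangs the base and is open from below
- blue_tab (a point): free end of the flag's rigid black thumb tab: 45 mm long, 26 mm wide, 5 mm thick, standing out of the middle of the pivot at 80 degrees to the flag, on its orange side. Nearly upright when the flag lies at 0; pushing it towards the stand's -y side and down raises the flag. It hangs down below the pivot once the flag is over
- stand_green: loose flag stand with a green glass tile, 0.95 kg. Origin: underside of base, below mid-pivot. x runs along the level pivot, y to the side where the flag lies at joint 0, z up. Steel base 12 mm thick, x -50..100, y -80..80 mm; green tile 42 x 120 mm at x 75, top 20 mm high. Uprights 7 x 16 mm at x +-44, 79 mm high; rest pins 12 mm across, 67.5 mm high at y +-60
- flag_green (a joint): hinge angle of the green-glass stand's flag. 0: flat on the stand's +y side, orange face up; pi/2: upright; pi: flat on the -y side, white face up. Hard stops at 0 and pi. Friction hinge, about 0.045 N m (1 to 2 N at the tab): it stays at any angle it is left at. Leave as it is
- jar_mid (a point): centre of a grey putty jar with black lid, 50 mm across, 65 mm high, standing loose; leave alone
- weight_mid (a point): centre of a brass panel weight, 44 mm across, 58 mm high with a small knob, standing loose; leave alone
- brush: wooden-handled brush lying on the bench, 200 mm long along its x axis, origin at mid-length; leave alone
There are look-alikes about, which are no part of the job. What is shaped like the stand_blue but red or yellow is not meant.

How it is judged:
At the end, for the whole second after the job is handed in: blue-glass flag within about 10 degrees (0.17 rad) of flat on the far side, white face up, at rest; its stand level and within 25 mm of where it stood; the green-glass stand within 20 mm and its flag still lying orange side up (under 0.5 rad); jar, weight and brush within 30 mm of where they were (value of joint flag_blue above 2.97 rad and velocity of joint flag_blue between -0.05 and 0.05 rad/s and linear speed of stand_blue below 0.02 m/s and angle between stand_blue's own z axis and vertical below 0.03 rad and distance of stand_blue from where it was at the start of the episode below 0.025 m and distance of stand_green from where it was at the start of the episode below 0.02 m and value of joint flag_green below 0.5 rad and distance of each of jar_mid, weight_mid, brush from where it was at the start of the episode below 0.03 m); the robot touches nothing.
It fails at once if the blue-glass stand was lifted, tipped or dragged (height (world z) of stand_blue above 0.015 m or angle between stand_blue's own z axis and vertical above 0.25 rad or distance of stand_blue from where it was at the start of the episode above 0.04 m).
It fails at once if the blue-glass flag or its stand was gripped or forced (over 20 N) (contact force between the fingers and stand_blue above 20 N).
It fails at once if the green-glass stand or its flag was disturbed (distance of stand_green from where it was at the start of the episode above 0.02 m or value of joint flag_green above 0.5 rad).
It fails at once if the jar, weight or brush was moved or lifted (distance of any of jar_mid, weight_mid, brush from where it was at the start of the episode above 0.03 m).
It fails at once if the blue-glass flag or its tab was pinched between the fingers (contact force between the fingers and stand_blue above 0.5 N and x of the grasp point in the frame of blue_edge between -0.035 and 0.035 m and ((z of the grasp point in the frame of blue_edge between -0.005 and 0.005 m and y of the grasp point in the frame of blue_edge between -0.075 and 0.007 m) or (z of the grasp point in the frame of blue_edge between 0.015 and 0.048 m and y of the grasp point in the frame of blue_edge between -0.085 and -0.073 m))).
It also fails if it takes over 51 s, if anything falls off the work surface, if the arm or the gripper's body presses on something with over 40 N, if the wrist force passes 120 N, or if a joint passes its speed limit or range.

## Working session

There is one attempt and no reset: what is moved stays moved. The work goes in short steps, Python scripts to look and compute and a tool call to move; the robot and the scene stay as the last step left them, time stands still between calls to the robot, and variables do not carry over. Pictures are saved under pics/ and viewed, and the job is handed in when it is done.

Besides the shell and the picture viewer there is one more tool, called after "Emit:" by a JSON object that holds its "fn" and its "kwargs". drive_tool: Moves the arm, as the interface text tells. Its arguments: {"type":"object","properties":{"slide":{"type":"array","items":{"type":"array","items":{"type":"number"}}},"delta_rot":{"type":"array","items":{"type":"array","items":{"type":"number"}}},"claw":{"type":"array","items":{"type":"number"}},"force":{"type":"number"}},"required":["slide","delta_rot","claw"]}

```bash
mkdir -p pics; ls; python3 - <<'E'
from cell import state, eyes, nets
import cv2,numpy as np
s=state();print(s['time'],s['position'],s['ee_rot'],s['width'])
for c in ['scene','side','wrist']:
    d=eyes.get_image(c);cv2.imwrite(f'pics/{c}0.png',d['image'])
    R=cv2.Rodrigues(np.array(d['rvec'],float))[0];print(c,(-R.T@np.array(d['tvec']).ravel()).round(3),d['camera_matrix'][0][0])
    for r in nets.cut_out('stand_blue',c): print('  ',r['score'],r['box'])
E
```

```text
pics
0.0 [ 0.27058871 -0.53558025  0.40355289] [ 0.60266428 -0.6018731   0.37106284 -0.36994176] 0.08510476573296712
scene [ 0.807 -0.442  0.783] 501.1546530441715
   0.93 [186.3, 167.5, 83.3, 63.8]
   0.82 [94.4, 267.3, 98.4, 107.9]
   0.79 [308.3, 126.1, 83.3, 59.9]
   0.68 [273.4, 173.1, 99.6, 104.4]
side [ 0.46  -0.594  0.888] 596.4028280082308
   0.9 [274.5, 172.0, 83.1, 92.4]
   0.74 [236.6, 115.2, 97.4, 69.2]
   0.69 [146.8, 197.1, 105.2, 85.2]
   0.62 [147.7, 336.2, 129.7, 125.2]
wrist [ 0.336 -0.502  0.372] 398.52169015922374
   0.57 [4.0, 0.0, 8.7, 17.3]
```

View pics/scene0.png

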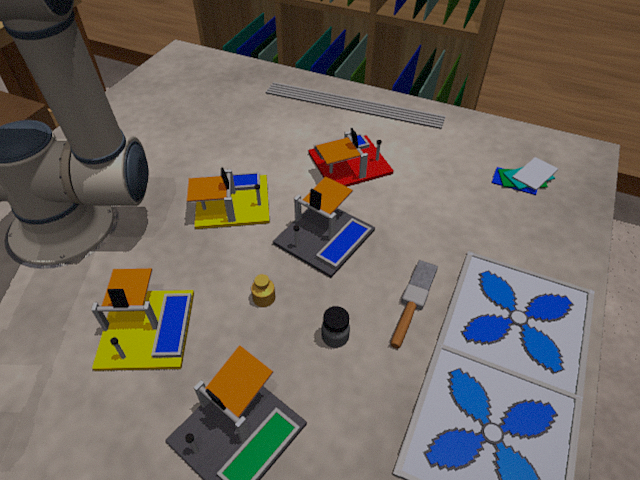

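View pics/side0.png

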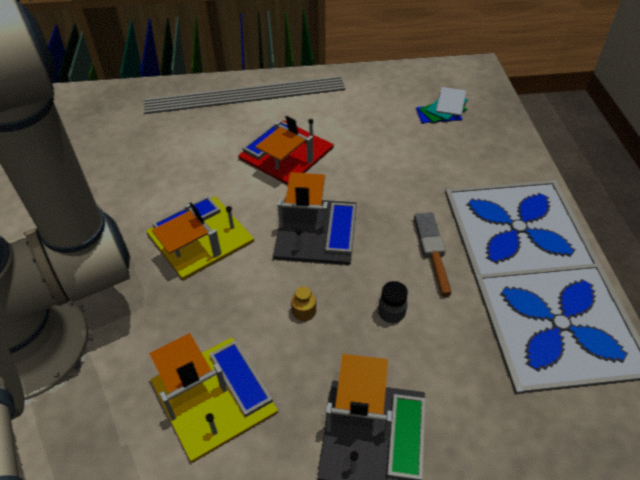

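Candidates with blue glass, by scene pixels: the yellow bases at (228,198) and (145,320), the red base at (350,155), and the dark steel base at (325,228). Only the dark steel one fits, since red and yellow are excluded. The dark one at (240,420) has green glass. I'll confirm with enlarged crops.

```bash
python3 - <<'E'
import cv2,numpy as np
a=cv2.imread('pics/scene0.png')[165:285,260:390];b=cv2.imread('pics/side0.png')[160:280,260:390]
def g(c,x0,y0):
    c=cv2.resize(c,None,fx=6,fy=6,interpolation=cv2.INTER_CUBIC)
    for k in range(0,130,10):
        cv2.line(c,(k*6,0),(k*6,5),(255,255,255),1); cv2.putText(c,str(x0+k),(k*6,16),0,.35,(255,255,255),1)
        cv2.putText(c,str(y0+k),(0,k*6+4),0,.35,(255,255,255),1)
    return c
cv2.imwrite('pics/c1.png',cv2.resize(g(a,260,165),(780,600)) if 0 else g(a,260,165)[:600]);cv2.imwrite('pics/c2.png',g(b,260,160)[:600])
E
```

```text
(no output)
```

View pics/c1.png

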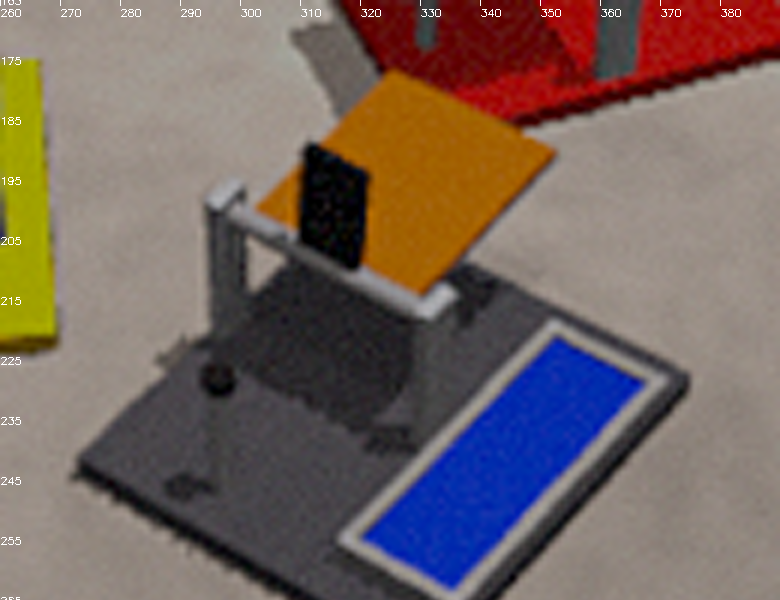

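View pics/c2.png

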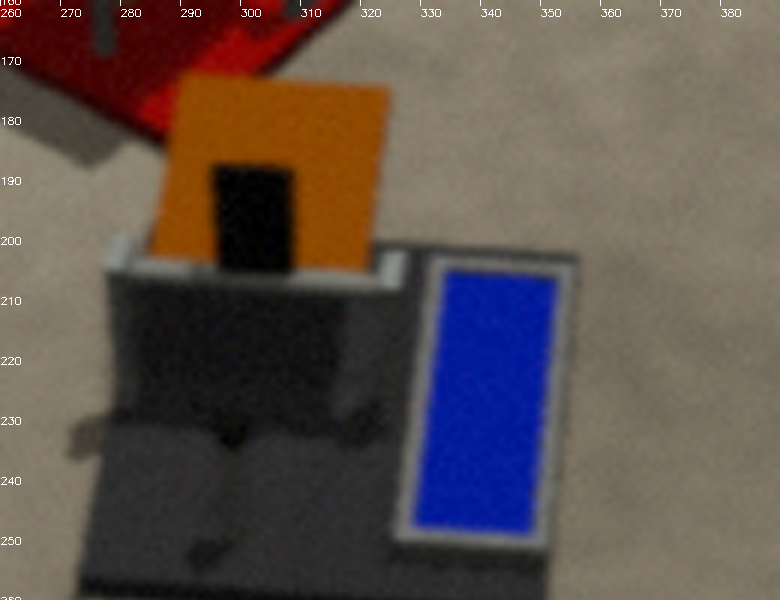

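```bash
cat > fit.py <<'E'
import cv2,numpy as np
from scipy.optimize import least_squares
from cell import eyes,state
cams={c:eyes.get_image(c) for c in ['scene','side']}
S=[((325,176.7),(-35,85,72.5)),((352.5,190.3),(35,85,72.5)),((352.5,218),(54,60,20)),((371.3,228.3),(96,60,20)),((316.7,255),(54,-60,20)),((375,227.5),(100,80,12)),((273.3,241.7),(-50,-80,12)),((310.5,189.2),(-13,10,114)),((321.3,194.2),(13,10,114))]
D=[((331.7,202.5),(54,60,20)),((356.3,203),(96,60,20)),((350.8,251.7),(96,-60,20)),((325.8,250.3),(54,-60,20)),((290,171.7),(-35,85,72.5)),((325,174.7),(35,85,72.5)),((295.8,187.5),(-13,8,114)),((308.8,188),(13,8,114))]
def pr(P,c):
    d=cams[c];return cv2.projectPoints(np.array(P,float),np.array(d['rvec'],float),np.array(d['tvec'],float),np.array(d['camera_matrix']),None)[0][:,0]
def w(P,p):
    P=np.array(P,float)/1000;c,s=np.cos(p[2]),np.sin(p[2])
    return np.c_[p[0]+c*P[:,0]-s*P[:,1],p[1]+s*P[:,0]+c*P[:,1],P[:,2]]
def res(p,sep=0):
    r=[pr(w([b for a,b in L],p),n)-np.array([a for a,b in L]) for L,n in((S,'scene'),(D,'side'))]
    return r if sep else np.concatenate(r).ravel()
best=min((least_squares(res,[.5,-.1,y]) for y in(-2,-1,0,1,2)),key=lambda r:r.cost)
if __name__=='__main__':
    print(best.x,best.cost);[print(r.round(1)) for r in res(best.x,1)]
    for n,p in dict(pivot=(0,0,70),edge0=(0,85,70),edgepi=(0,-85,70),tab=(0,8,114)).items(): print(n,w([p],best.x)[0].round(4))
E
python3 fit.py
```

```text
[ 0.5023598   0.21000101 -0.20426195] 39.69790326204118
[[ 0.   1.1]
 [-0.1  0.7]
 [-0.5  1.5]
 [-2.4 -0.2]
 [ 1.9 -0.4]
 [ 0.3 -1.6]
 [-1.3 -1.5]
 [ 1.6 -2.5]
 [ 1.5 -2.2]]
[[ 1.5  2.1]
 [-2.5  2.8]
 [-0.8 -1.1]
 [ 2.2 -1.1]
 [ 0.3  3. ]
 [-0.1  2. ]
 [-0.3 -0.8]
 [ 0.5 -0.4]]
pivot [0.5024 0.21   0.07  ]
edge0 [0.5196 0.2932 0.07  ]
edgepi [0.4851 0.1268 0.07  ]
tab [0.504  0.2178 0.114 ]
```

```bash
python3 - <<'E'
t=open('fit.py').read()
for a,b in [("(352.5,218)","(353.3,220.8)"),("(371.3,228.3)","(367.5,228.7)"),("((316.7,255),(54,-60,20))","((320.3,255),(54,-60,20)),((335,263.7),(96,-60,20))"),("(331.7,202.5)","(333.8,205)"),("(356.3,203)","(352.8,206.2)"),("(350.8,251.7)","(349.2,249.2)"),("(325.8,250.3)","(328.7,248)")]: 
    assert a in t; t=t.replace(a,b)
open('fit.py','w').write(t)
E
python3 fit.py; python3 -c "
from cell import state
print(state())"
```

```text
[ 0.50247571  0.20953884 -0.2000039 ] 27.113139881250703
[[-0.2  1.2]
 [-0.2  0.8]
 [-1.3 -1.3]
 [ 1.4 -0.6]
 [-1.6 -0.2]
 [ 1.1  0.8]
 [ 0.2 -1.6]
 [-1.3 -1.2]
 [ 1.6 -2.4]
 [ 1.5 -2.1]]
[[-0.6 -0.4]
 [ 1.  -0.4]
 [ 1.   1.4]
 [-0.4  1.3]
 [ 0.2  3.1]
 [-0.2  2.1]
 [-0.3 -0.6]
 [ 0.6 -0.3]]
pivot [0.5025 0.2095 0.07  ]
edge0 [0.5194 0.2928 0.07  ]
edgepi [0.4856 0.1262 0.07  ]
tab [0.5041 0.2174 0.114 ]
{'time': 0.5, 'joint_pos': array([-1.15972153e+00,  9.10744601e-02,  1.23073855e+00,  2.18775279e-05,
        1.81978903e+00, -5.67273839e-02]), 'dq': array([ 7.54110257e-05, -1.36658075e-03, -1.45435592e-03,  1.93285892e-03,
        6.34056670e-04,  9.69591208e-04]), 'joint_torque': array([-5.87792147e-04, -4.57911229e+01, -4.17656958e+01, -1.44554542e-04,
        1.04855797e-03,  1.38608587e-05]), 'position': array([ 0.27054471, -0.53554896,  0.40466873]), 'ee_rot': array([ 0.60228093, -0.60226483,  0.37049456, -0.37049768]), 'ft_force': array([-0.28845918, -0.61352643,  0.55636199]), 'ft_torque': array([-0.03588739, -0.01368173, -0.01685628]), 'width': 0.08536247746277785}
```

```bash
cat > h.py <<'E'
import numpy as np
from scipy.spatial.transform import Rotation as R
from cell import state
P=np.array([0.5025,0.2095]);YAW=-0.2
def rep():
    s=state();q=s['ee_rot'];T=R.from_quat([q[1],q[2],q[3],q[0]]);M=T.as_matrix()
    tip=s['position']+M@[0,0,.173]
    c,sn=np.cos(YAW),np.sin(YAW);d=tip[:2]-P
    print('t',round(s['time'],2),'w',round(s['width'],4),'tcp',s['position'].round(4),'tip',tip.round(4),'local mm',(1000*np.array([c*d[0]+sn*d[1],-sn*d[0]+c*d[1]])).round(1),'F',s['ft_force'].round(2))
    return s,M,tip
def togo(lx,ly,z):
    s,M,tip=rep();c,sn=np.cos(YAW),np.sin(YAW)
    g=np.array([P[0]+c*lx/1e3-sn*ly/1e3,P[1]+sn*lx/1e3+c*ly/1e3,z])
    print('tool shift',(M.T@(g-tip)).round(4))
if __name__=='__main__':
    s,M,tip=rep();print(M.round(3));print('x yaw',np.degrees(np.arctan2(M[1,0],M[0,0])),'want',np.degrees(YAW),'or +180')
E
python3 h.py
```

```text
t 0.5 w 0.0854 tcp [ 0.2705 -0.5355  0.4047] tip [ 0.425  -0.4575  0.4047] local mm [  56.5 -669.1] F [-0.29 -0.61  0.56]
[[ 0.451  0.     0.893]
 [-0.893  0.     0.451]
 [-0.    -1.     0.   ]]
x yaw -63.196600391249255 want -11.459155902616466 or +180
```

Tool y is the approach axis ("y points along the fingers"), so I'll correct the helper for that.

```bash
sed -i 's/\[0,0,.173\]/[0,.173,0]/' h.py; python3 h.py
```

```text
t 0.5 w 0.0854 tcp [ 0.2705 -0.5355  0.4047] tip [ 0.2705 -0.5355  0.2317] local mm [ -79.3 -776.3] F [-0.29 -0.61  0.56]
[[ 0.451  0.     0.893]
 [-0.893  0.     0.451]
 [-0.    -1.     0.   ]]
x yaw -63.196600391249255 want -11.459155902616466 or +180
```

View pics/wrist0.png

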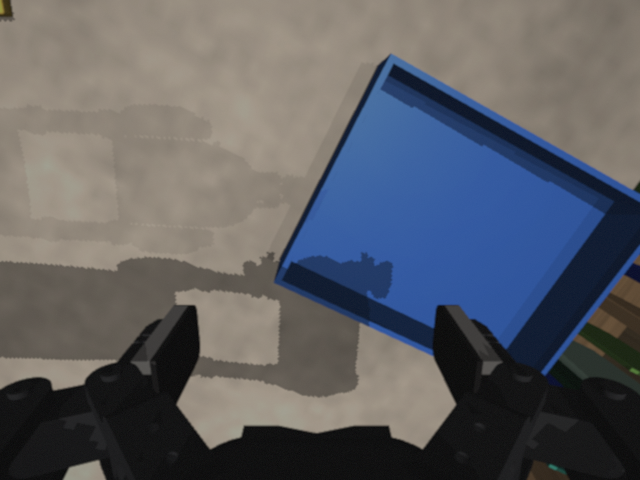

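Emit:
{"fn": "drive_tool", "kwargs": {"slide": [[0, 0, 0], [0, 0, 0], [0, 0, 0], [0, 0, 0], [0, 0, 0], [0, 0, 0], [0, 0, 0]], "delta_rot": [[0, -8.5, 0], [0, -8.5, 0], [0, -8.5, 0], [0, -8.5, 0], [0, -8.5, 0], [0, -8.5, 0], [0, -0.7, 0]], "claw": [-1, -1, -1, -1, -1, -1, -1], "force": 20}}

```text
time: 1.2
position: [0.2706, -0.5355, 0.4047]
ee_rot: [-0.704, 0.704, -0.07, 0.07]
ft_force: [-0.3, -0.4, -0.1]
width: -0.0001
```

Emit:
{"fn": "drive_tool", "kwargs": {"slide": [[0.004, 0, 0.04], [0.004, 0, 0.04], [0.004, 0, 0.04], [0.004, 0, 0.04], [0.004, 0, 0.04], [0.004, 0, 0.04], [0.004, 0, 0.04], [0.004, 0, 0.04], [0.004, 0, 0.04], [0.004, 0, 0.04], [0.004, 0, 0.04], [0.004, 0, 0.04], [0.004, 0, 0.04], [0.004, 0, 0.04], [0.004, 0, 0.04], [0.004, 0, 0.04], [0.004, 0, 0.04], [0.004, 0, 0.04], [0.004, 0, 0.04], [0.003, 0, 0.04]], "delta_rot": [[0, 0, 0], [0, 0, 0], [0, 0, 0], [0, 0, 0], [0, 0, 0], [0, 0, 0], [0, 0, 0], [0, 0, 0], [0, 0, 0], [0, 0, 0], [0, 0, 0], [0, 0, 0], [0, 0, 0], [0, 0, 0], [0, 0, 0], [0, 0, 0], [0, 0, 0], [0, 0, 0], [0, 0, 0], [0, 0, 0]], "claw": [-1, -1, -1, -1, -1, -1, -1, -1, -1, -1, -1, -1, -1, -1, -1, -1, -1, -1, -1, -1]}}

```text
time: 3.2
position: [0.5076, 0.2344, 0.4048]
ee_rot: [0.703, -0.703, 0.072, -0.072]
ft_force: [0.5, -1.4, 0.9]
width: 0.0002
```

```bash
python3 - <<'E'
from h import *
togo(0,38,.14)
s,M,t=rep();print(M.round(3))
from cell import eyes
import cv2
for c in('scene','side','wrist'): cv2.imwrite(f'pics/{c}1.png',eyes.get_image(c)['image'])
a=cv2.imread('pics/side1.png')[80:300,200:450];b=cv2.imread('pics/wrist1.png')
cv2.imwrite('pics/m1.png',cv2.hconcat([cv2.resize(a,(400,352)),cv2.resize(b,(400,352))]))
E
```

```text
t 3.2 w 0.0002 tcp [0.5076 0.2344 0.4048] tip [0.5077 0.2344 0.2318] local mm [ 0.2 25.4] F [ 0.52 -1.37  0.94]
tool shift [-0.0003  0.0918  0.0126]
t 3.2 w 0.0002 tcp [0.5076 0.2344 0.4048] tip [0.5077 0.2344 0.2318] local mm [ 0.2 25.4] F [ 0.52 -1.37  0.94]
[[ 0.979  0.     0.203]
 [-0.203  0.     0.979]
 [ 0.    -1.     0.   ]]
```

View pics/m1.png

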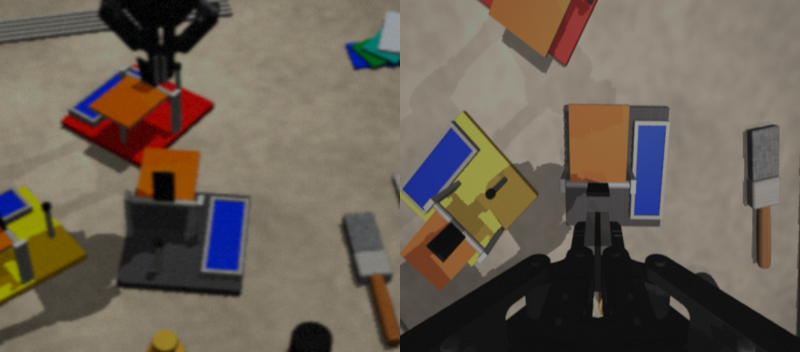

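```bash
cat > ov.py <<'E'
import sys,cv2,numpy as np
from cell import eyes
from h import P,YAW,rep
def draw(cam,th,out,box=None,f=1,p=(P[0],P[1],YAW)):
    d=eyes.get_image(cam);im=d['image'].copy()
    c,s=np.cos(p[2]),np.sin(p[2])
    def pr(L):
        L=np.array(L,float)/1e3;W=np.c_[p[0]+c*L[:,0]-s*L[:,1],p[1]+s*L[:,0]+c*L[:,1],L[:,2]]
        return cv2.projectPoints(W,np.array(d['rvec'],float),np.array(d['tvec'],float),np.array(d['camera_matrix']),None)[0][:,0]
    fl=lambda x,r,n=0:(x,r*np.cos(th)-n*np.sin(th),70+r*np.sin(th)+n*np.cos(th))
    a=np.radians(80)
    Q=[([(-50,-80,12),(100,-80,12),(100,80,12),(-50,80,12)],(0,255,255)),([(54,-60,20),(96,-60,20),(96,60,20),(54,60,20)],(255,255,0)),
       ([fl(-35,0),fl(35,0),fl(35,85),fl(-35,85)],(0,255,0)),([fl(-13,0),fl(13,0),fl(13,45*np.cos(a),45*np.sin(a)),fl(-13,45*np.cos(a),45*np.sin(a))],(255,0,255))]
    for q,col in Q:
        cv2.polylines(im,[np.round(pr(q)*16).astype(np.int32)],True,col,1,cv2.LINE_AA,4)
    if box: x,y,w,h=box;im=im[y:y+h,x:x+w]
    if f!=1: im=cv2.resize(im,None,fx=f,fy=f,interpolation=cv2.INTER_CUBIC)
    cv2.imwrite(out,im)
if __name__=='__main__':
    rep()
    th=float(sys.argv[1]);n=sys.argv[2]
    draw('wrist',th,f'pics/w{n}.png');draw('side',th,f'pics/s{n}.png',(240,120,160,150),4);draw('scene',th,f'pics/c{n}.png',(240,130,160,150),4)
E
python3 ov.py 0 a; cd pics; python3 -c "
import cv2
cv2.imwrite('sc_a.png',cv2.resize(cv2.hconcat([cv2.imread('sa.png'),cv2.imread('ca.png')]),(800,375)))"
```

```text
t 3.35 w -0.0003 tcp [0.5076 0.2347 0.4036] tip [0.5073 0.2346 0.2306] local mm [-0.3 25.6] F [-0.09  0.82 -0.29]
```

View pics/wa.png

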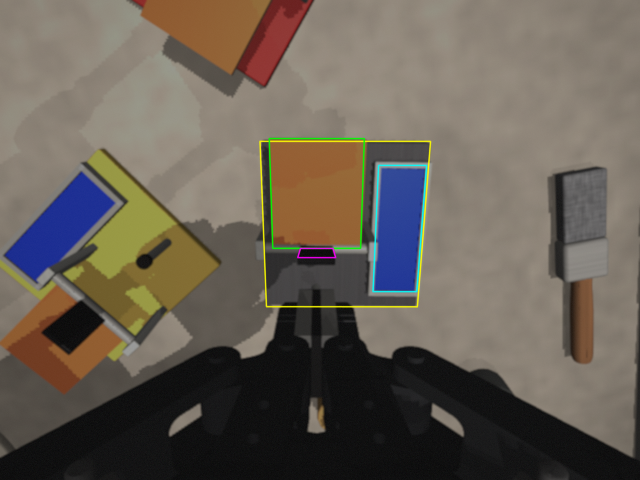

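View pics/sc_a.png

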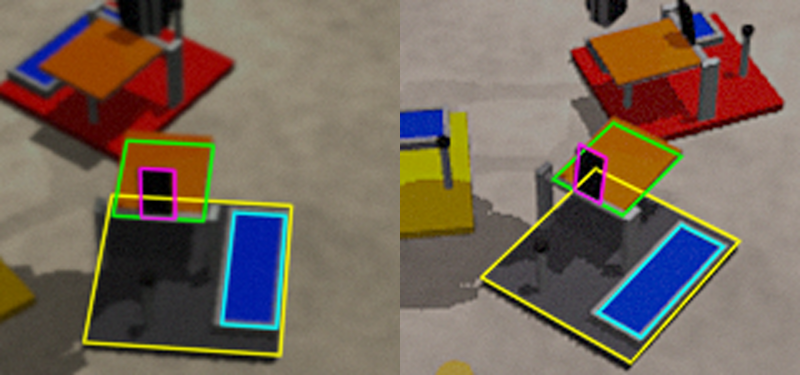

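The wrist, side and scene overlays all agree with the model to about 2 mm. I'll move to the +y side of the tab and go down.

Emit:
{"fn": "drive_tool", "kwargs": {"slide": [[0, 0, 0.014], [0, 0.03, 0], [0, 0.03, 0], [0, 0.03, 0], [0, 0.03, 0], [0, 0.018, 0], [0, 0, 0]], "delta_rot": [[0, 0, 0], [0, 0, 0], [0, 0, 0], [0, 0, 0], [0, 0, 0], [0, 0, 0], [0, 0, 0]], "claw": [-1, -1, -1, -1, -1, -1, -1]}}

```text
time: 4.2
position: [0.5095, 0.2459, 0.2633]
ee_rot: [-0.703, 0.704, -0.073, 0.07]
ft_force: [0.0, -0.2, -0.0]
width: 0.0
```

```bash
cat > v.sh <<'E'
python3 ov.py $1 $2; cd pics; python3 -c "
import cv2
cv2.imwrite('m_$2.png',cv2.hconcat([cv2.resize(cv2.imread(k+'$2.png'),(400,375)) for k in 'sc']))"
E
bash v.sh 0 b
```

```text
t 4.2 w 0.0 tcp [0.5095 0.2459 0.2633] tip [0.5086 0.2455 0.0903] local mm [-1.2 36.5] F [ 0.01 -0.19 -0.03]
```

View pics/m_b.png

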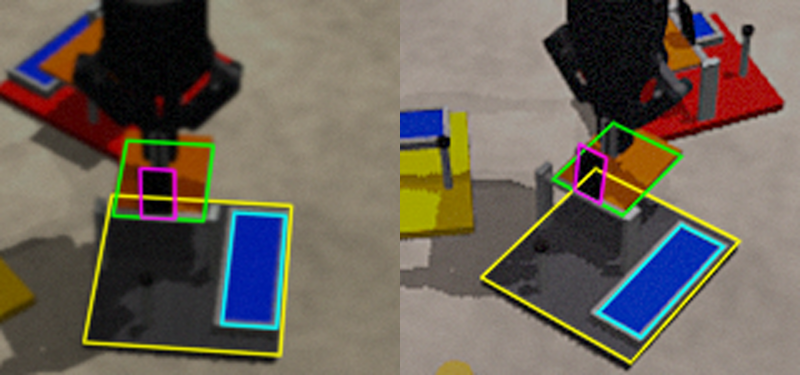

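View pics/wb.png

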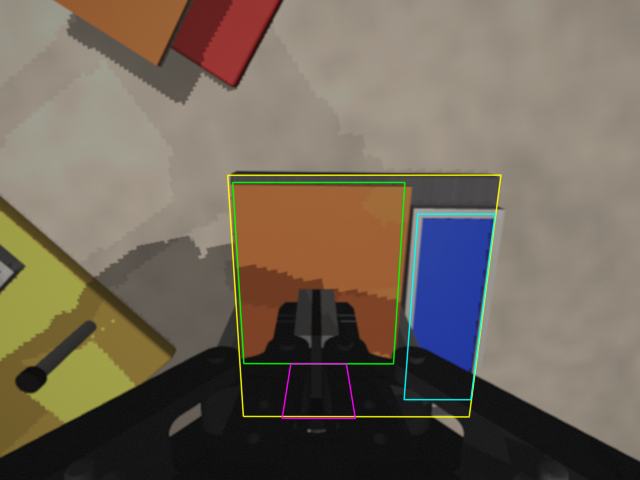

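Emit:
{"fn": "drive_tool", "kwargs": {"slide": [[0, 0, -0.004], [0, 0, -0.004], [0, 0, -0.004], [0, 0, -0.004], [0, 0, -0.004], [0, 0, -0.003], [0, 0, -0.003], [0, 0, -0.003], [0, 0, -0.003], [0, 0, 0]], "delta_rot": [[0, 0, 0], [0, 0, 0], [0, 0, 0], [0, 0, 0], [0, 0, 0], [0, 0, 0], [0, 0, 0], [0, 0, 0], [0, 0, 0], [0, 0, 0]], "claw": [-1, -1, -1, -1, -1, -1, -1, -1, -1, -1]}}

```text
time: 5.35
position: [0.5038, 0.2147, 0.2666]
ee_rot: [-0.703, 0.704, -0.071, 0.071]
ft_force: [-0.0, 1.0, 2.1]
width: -0.0002
```

```bash
bash v.sh 0.2 c
```

```text
t 5.35 w -0.0002 tcp [0.5038 0.2147 0.2666] tip [0.5038 0.2147 0.0936] local mm [0.2 5.3] F [-0.01  1.05  2.06]
```

View pics/m_c.png

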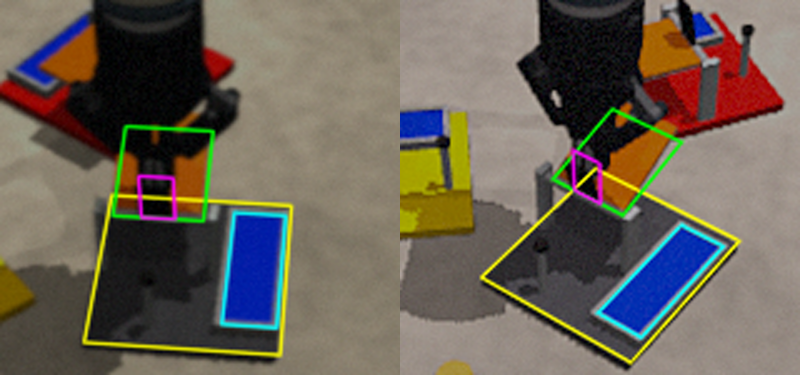

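View pics/wc.png

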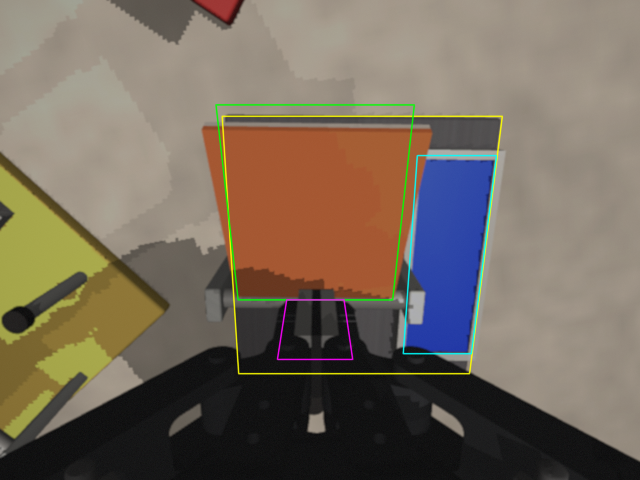

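Emit:
{"fn": "drive_tool", "kwargs": {"slide": [[0, 0, -0.003], [0, 0, -0.003], [0, 0, -0.003], [0, 0.001, -0.003], [0, 0.001, -0.003], [0, 0.001, -0.003], [0, 0.001, -0.002], [0, 0, 0]], "delta_rot": [[0, 0, 0], [0, 0, 0], [0, 0, 0], [0, 0, 0], [0, 0, 0], [0, 0, 0], [0, 0, 0], [0, 0, 0]], "claw": [-1, -1, -1, -1, -1, -1, -1, -1]}}

```text
time: 6.3
position: [0.4998, 0.195, 0.2626]
ee_rot: [-0.703, 0.704, -0.071, 0.071]
ft_force: [-0.6, 0.3, 0.6]
width: -0.0002
```

```bash
bash v.sh 0.9 d
```

```text
t 6.3 w -0.0002 tcp [0.4998 0.195  0.2626] tip [0.4998 0.1949 0.0896] local mm [  0.2 -14.9] F [-0.55  0.34  0.59]
```

View pics/m_d.png

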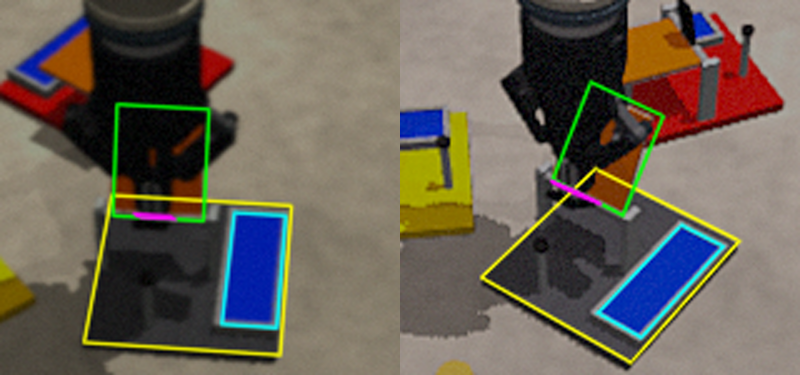

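View pics/wd.png

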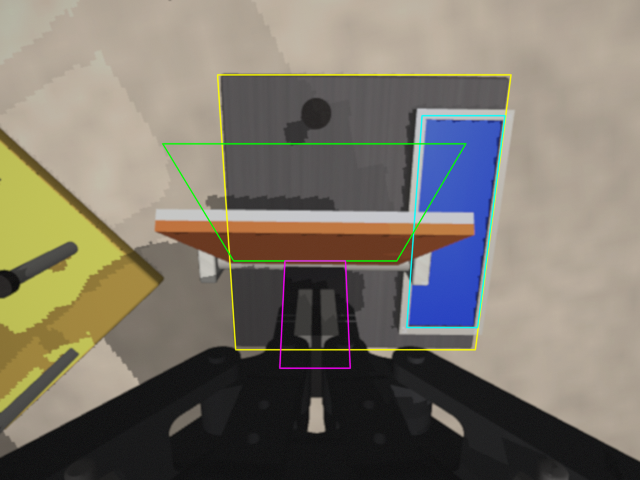

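Emit:
{"fn": "drive_tool", "kwargs": {"slide": [[0, -0.02, 0], [0, -0.03, 0], [0, -0.03, 0], [0, -0.025, 0], [0, 0, 0.03], [0, 0, 0.03], [0, 0, 0.03], [0, 0, 0], [0, 0, 0]], "delta_rot": [[0, 0, 0], [0, 0, 0], [0, 0, 0], [0, 0, 0], [0, 0, 0], [0, 0, 0], [0, 0, 0], [0, 0, 0], [0, 0, 0]], "claw": [-1, -1, -1, -1, -1, -1, -1, -1, -1]}}

```text
time: 7.35
position: [0.5178, 0.2839, 0.367]
ee_rot: [-0.703, 0.704, -0.071, 0.07]
ft_force: [0.7, -0.2, -0.0]
width: -0.0002
```

```bash
bash v.sh 1.15 e
```

```text
t 7.35 w -0.0002 tcp [0.5178 0.2839 0.367 ] tip [0.5176 0.2836 0.194 ] local mm [ 0.  75.7] F [ 0.7  -0.15 -0.01]
```

View pics/m_e.png

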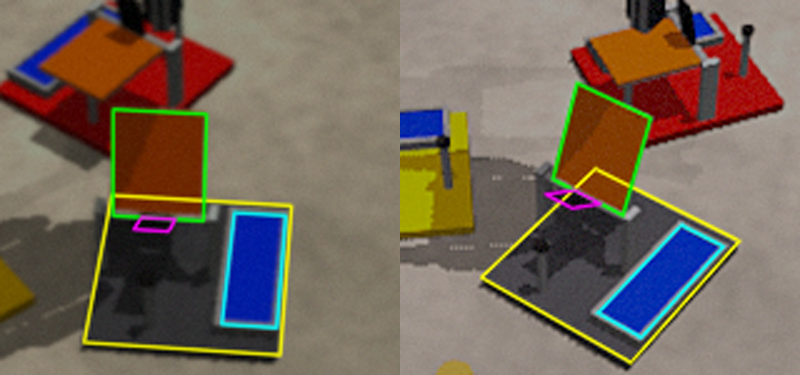

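Emit:
{"fn": "drive_tool", "kwargs": {"slide": [[0, 0.025, 0], [0, 0.025, 0], [0, 0.019, 0], [0, 0, 0], [0, 0, -0.005], [0, 0, -0.005], [0, 0, -0.005], [0, 0, -0.005], [0, 0, -0.005], [0, 0, -0.005], [0, 0, -0.005], [0, 0, -0.005], [0, 0, -0.005], [0, 0, -0.005], [0, 0, -0.005], [0, 0, 0]], "delta_rot": [[0, 0, 0], [0, 0, 0], [0, 0, 0], [0, 0, 0], [0, 0, 0], [0, 0, 0], [0, 0, 0], [0, 0, 0], [0, 0, 0], [0, 0, 0], [0, 0, 0], [0, 0, 0], [0, 0, 0], [0, 0, 0], [0, 0, 0], [0, 0, 0]], "claw": [-1, -1, -1, -1, -1, -1, -1, -1, -1, -1, -1, -1, -1, -1, -1, -1]}}

```text
time: 9.1
position: [0.5068, 0.2291, 0.2986]
ee_rot: [-0.703, 0.704, -0.071, 0.071]
ft_force: [-0.5, 0.1, 0.1]
width: 0.0001
```

```bash
bash v.sh 1.55 f
```

```text
t 9.1 w 0.0001 tcp [0.5068 0.2291 0.2986] tip [0.5067 0.229  0.1256] local mm [ 0.3 19.9] F [-0.49  0.09  0.06]
```

View pics/m_f.png

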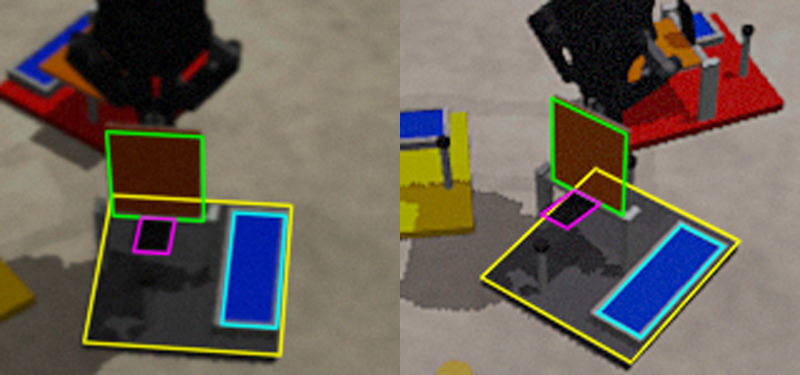

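Emit:
{"fn": "drive_tool", "kwargs": {"slide": [[0, 0, -0.004], [0, 0, -0.004], [0, 0, -0.004], [0, 0, -0.004], [0, 0, -0.004], [0, 0, -0.004], [0, 0, -0.004], [0, 0, -0.004], [0, 0, -0.004], [0, 0, -0.004], [0, 0, -0.004], [0, 0, 0]], "delta_rot": [[0, 0, 0], [0, 0, 0], [0, 0, 0], [0, 0, 0], [0, 0, 0], [0, 0, 0], [0, 0, 0], [0, 0, 0], [0, 0, 0], [0, 0, 0], [0, 0, 0], [0, 0, 0]], "claw": [-1, -1, -1, -1, -1, -1, -1, -1, -1, -1, -1, -1]}}

```text
time: 10.45
position: [0.498, 0.1861, 0.2987]
ee_rot: [-0.703, 0.704, -0.071, 0.071]
ft_force: [-0.6, -0.0, 0.1]
width: 0.0001
```

```bash
bash v.sh 2.13 g
```

```text
t 10.45 w 0.0001 tcp [0.498  0.1861 0.2987] tip [0.498  0.186  0.1257] local mm [  0.3 -23.9] F [-0.62 -0.01  0.09]
```

View pics/m_g.png

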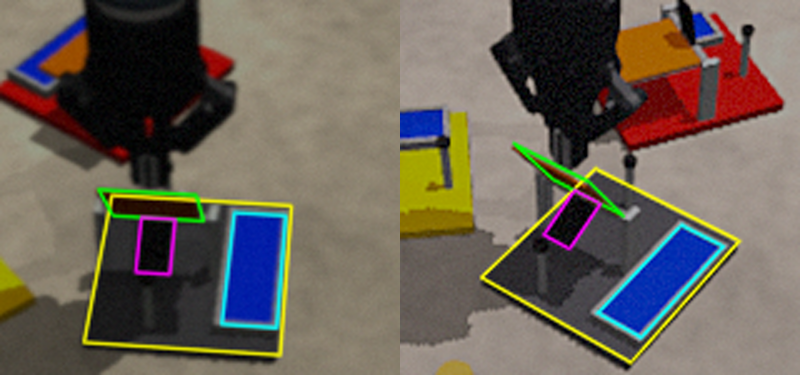

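View pics/wg.png

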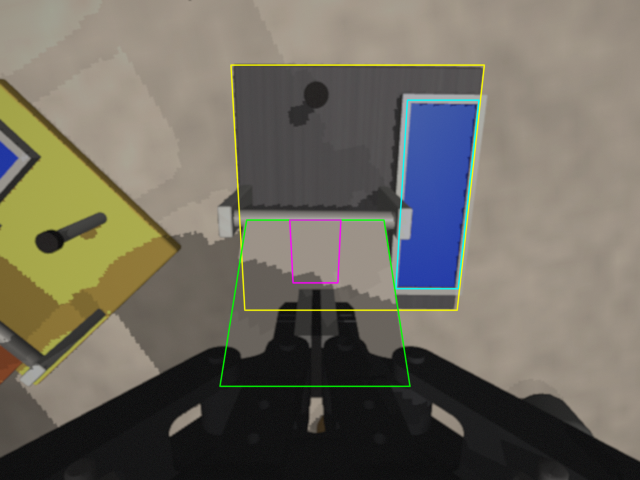

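Emit:
{"fn": "drive_tool", "kwargs": {"slide": [[0, 0.003, -0.0035], [0, 0.003, -0.0035], [0, 0.003, -0.003], [0, 0.0035, -0.003], [0, 0.0035, -0.002], [0, 0.0035, -0.002], [0, 0.0035, -0.002], [0, 0.0035, -0.002], [0, 0.0035, -0.001], [0, 0.0035, -0.001], [0, 0.0035, -0.001], [0, 0, 0]], "delta_rot": [[0, 0, 0], [0, 0, 0], [0, 0, 0], [0, 0, 0], [0, 0, 0], [0, 0, 0], [0, 0, 0], [0, 0, 0], [0, 0, 0], [0, 0, 0], [0, 0, 0], [0, 0, 0]], "claw": [-1, -1, -1, -1, -1, -1, -1, -1, -1, -1, -1, -1]}}

```text
time: 11.8
position: [0.4931, 0.163, 0.2609]
ee_rot: [-0.703, 0.704, -0.071, 0.071]
ft_force: [-0.8, 0.5, 0.2]
width: -0.0002
```

```bash
bash v.sh 2.87 h
```

```text
t 11.8 w -0.0002 tcp [0.4931 0.163  0.2609] tip [0.493  0.1629 0.0879] local mm [ -0.1 -47.5] F [-0.84  0.51  0.17]
```

View pics/m_h.png

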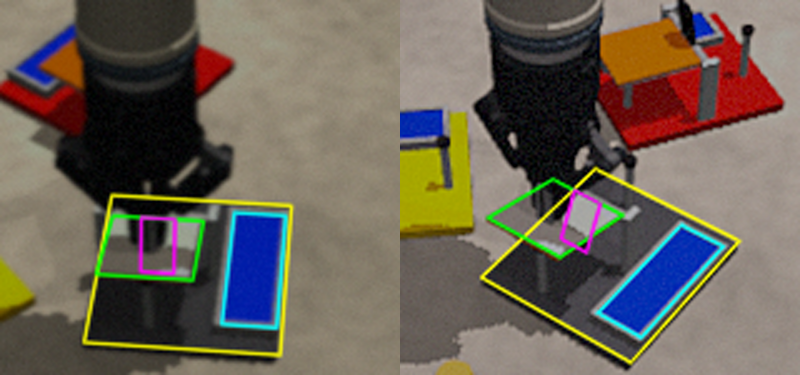

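View pics/wh.png

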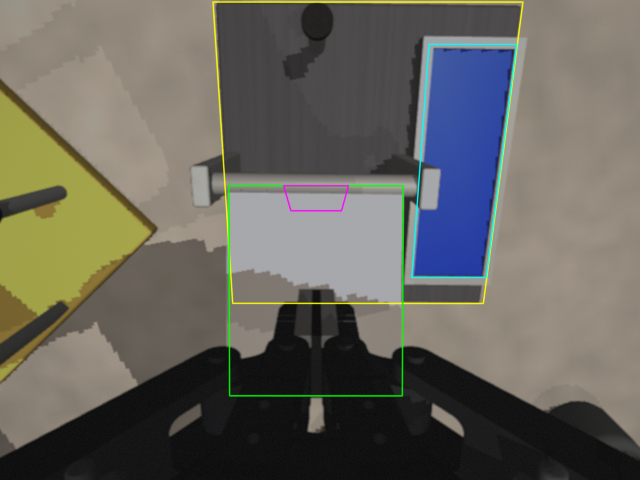

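Emit:
{"fn": "drive_tool", "kwargs": {"slide": [[0, 0.002, 0], [0, 0.002, 0], [0, 0.002, 0], [0, 0.002, 0], [0, 0.0015, 0], [0, 0.0015, 0], [0, 0.001, 0], [0, 0, 0]], "delta_rot": [[0, 0, 0], [0, 0, 0], [0, 0, 0], [0, 0, 0], [0, 0, 0], [0, 0, 0], [0, 0, 0], [0, 0, 0]], "claw": [-1, -1, -1, -1, -1, -1, -1, -1]}}

```text
time: 12.75
position: [0.4932, 0.1631, 0.2495]
ee_rot: [-0.704, 0.704, -0.071, 0.071]
ft_force: [-0.0, -0.2, -0.5]
width: 0.0003
```

```bash
python3 -c "from h import *;rep()"
```

```text
t 12.75 w 0.0003 tcp [0.4932 0.1631 0.2495] tip [0.4932 0.1631 0.0765] local mm [  0.1 -47.3] F [-0.03 -0.22 -0.53]
```

Emit:
{"fn": "drive_tool", "kwargs": {"slide": [[0, 0.001, 0], [0, 0.001, 0], [0, 0, 0]], "delta_rot": [[0, 0, 0], [0, 0, 0], [0, 0, 0]], "claw": [-1, -1, -1]}}

```text
time: 13.05
position: [0.4933, 0.1631, 0.2475]
ee_rot: [0.704, -0.704, 0.071, -0.071]
ft_force: [0.1, 0.7, -0.3]
width: -0.0002
```

Emit:
{"fn": "drive_tool", "kwargs": {"slide": [[0, 0.001, 0], [0, 0, 0]], "delta_rot": [[0, 0, 0], [0, 0, 0]], "claw": [-1, -1]}}

```text
time: 13.25
position: [0.4933, 0.1631, 0.2465]
ee_rot: [0.704, -0.704, 0.071, -0.071]
ft_force: [0.3, 0.1, -0.0]
width: -0.0001
```

```bash
bash v.sh 3.12 i
```

```text
t 13.25 w -0.0001 tcp [0.4933 0.1631 0.2465] tip [0.4932 0.1631 0.0735] local mm [  0.1 -47.3] F [ 0.27  0.08 -0.01]
```

View pics/m_i.png

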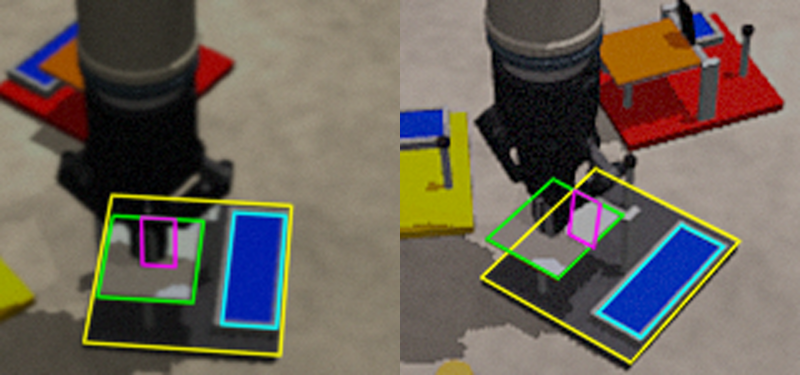

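Emit:
{"fn": "drive_tool", "kwargs": {"slide": [[0, 0.001, 0], [0, 0, 0]], "delta_rot": [[0, 0, 0], [0, 0, 0]], "claw": [-1, -1]}}

```text
time: 13.6
position: [0.4933, 0.1631, 0.246]
ee_rot: [0.704, -0.704, 0.071, -0.071]
ft_force: [-0.7, -0.8, 2.2]
width: -0.0001
```

Emit:
{"fn": "drive_tool", "kwargs": {"slide": [[0, 0.0005, 0], [0, 0, 0]], "delta_rot": [[0, 0, 0], [0, 0, 0]], "claw": [-1, -1]}}

```text
time: 13.8
position: [0.4933, 0.1631, 0.2459]
ee_rot: [0.704, -0.703, 0.071, -0.071]
ft_force: [-1.7, -0.7, 4.4]
width: 0.0
```

The force rose to 4.4 N while the position held at z = 0.246, so the flag is at its hard stop. I'll retreat straight up, then sideways clear of the cameras' view.

Emit:
{"fn": "drive_tool", "kwargs": {"slide": [[0, -0.01, 0], [0, -0.03, 0], [0, -0.03, 0], [0, -0.04, 0], [0, -0.04, 0], [0, 0, 0.04], [0, 0, 0.04], [0, 0, 0.04], [0, 0, 0.04], [0, 0, 0.04], [0, 0, 0], [0, 0, 0], [0, 0, 0]], "delta_rot": [[0, 0, 0], [0, 0, 0], [0, 0, 0], [0, 0, 0], [0, 0, 0], [0, 0, 0], [0, 0, 0], [0, 0, 0], [0, 0, 0], [0, 0, 0], [0, 0, 0], [0, 0, 0], [0, 0, 0]], "claw": [-1, -1, -1, -1, -1, -1, -1, -1, -1, -1, -1, -1, -1]}}

```text
time: 15.1
position: [0.5332, 0.3585, 0.3955]
ee_rot: [-0.703, 0.704, -0.071, 0.071]
ft_force: [0.5, -0.5, -0.1]
width: 0.0002
```

```bash
bash v.sh 3.1416 j; python3 - <<'E'
from cell import eyes
import cv2
d=eyes.get_image('scene')['image'];cv2.imwrite('pics/scene_end.png',d)
a=cv2.imread('pics/scene0.png')
for n,(x,y,w,h) in dict(jar=(320,300,35,50),wt=(245,270,35,40),brush=(385,255,60,95),green=(160,340,150,140)).items():
    f=lambda i:cv2.GaussianBlur(i[y:y+h,x:x+w],(0,0),1).astype(float)
    print(n,abs(f(a)-f(d)).mean())
E
```

```text
t 15.1 w 0.0002 tcp [0.5332 0.3585 0.3955] tip [0.5332 0.3584 0.2225] local mm [  0.5 152.1] F [ 0.47 -0.49 -0.12]
jar 1.0794285714285714
wt 0.7219047619047619
brush 0.6112865497076023
green 0.7596507936507937
```

View pics/m_j.png

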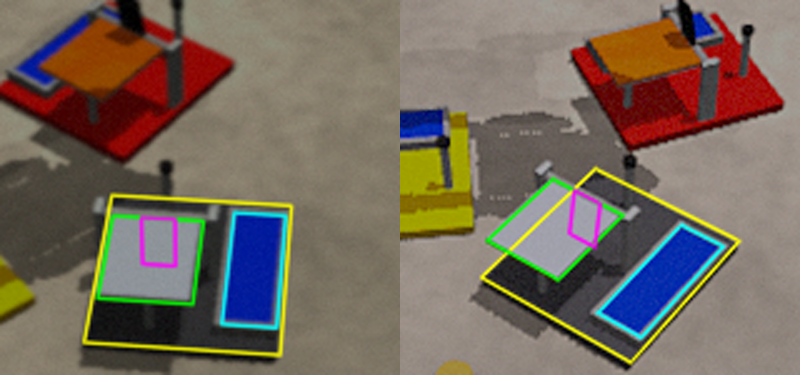

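View pics/scene_end.png

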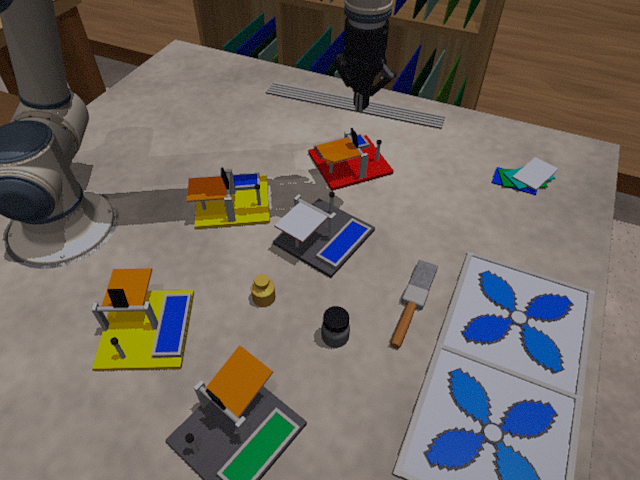

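The flag lies flat with its white face up (scene 305,218), matching the model at joint angle pi. The stand has not moved and nothing else has either, so I'm handing in.

```bash
python3 -c "
from cell import workorder
print(workorder.job_done())"
```

```text
the job is handed in; nothing more can be done
None
```

The blue-glass flag (on the dark steel stand) is flipped over and lies flat on the far side, white face up. I handed the job in at about 15 s.

**What I did:** With the fingers shut, I pushed the black tab to raise the flag to about 65°. I then pushed the flag's white face past upright and pressed it down onto its stop. The highest outside force I read was about 4.5 N, at the final press.

**Last checks:**
- **Flag and stand:** in the side and scene pictures both match the model drawn at joint angle pi and at the stand's starting position, to about 2 mm.
- **Other things:** the scene picture shows no visible change in the green-glass stand and its flag, the jar, the weight or the brush.
- **Robot:** the arm stands clear and touches nothing.

No check failed or disagreed. The hand-in gives no verdict, so I don't have the judged result.

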